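# Set the half-light reference on the check balance

## Robot

A 6-joint arm with a two-finger parallel gripper is mounted at the origin on a cart in front of the work surface, level with it; the furniture and walls round the work are solid. World frame = base frame: x ahead of the robot, y to its left, z up, the work surface at z = 0. Lengths are in m, angles in rad, forces in N, time in s.
With the tool pointing down it reaches from about 0.225 to 0.725 m from the base axis. Payload 3.1 kg.
Tool frame: the origin (TCP) lies at the very end of the fingers, on their centre line; the grasp point (between the pads) lies 19 mm behind it (arm.tcp_to_grasp is the distance from the TCP to the grasp point, in m); z points along the fingers, y is the line along which they close (so a half turn about z gives the same grasp; the last joint's range is limited). The gripper opens to 85 mm and grips with 20 to 120 N. Pads are 22 mm wide; open, the fingers measure 114 mm over their backs; the gripper's body (76 mm by 85 mm) begins 54 mm behind the grasp point. The pads swing forward as they close: fully open they stand 13 mm farther back than shut.
Start: joints at [0.976, 0.048, 0.099, 1.622, 0, 1.443], TCP at [0.236, 0.469, 0.204] pointing down, gripper open.
Joint ranges: [-2.91, 2.91], [-0.99, 1.94], [-1.21, 1.42], [-2.12, 2.29], [-1.49, 1.47], [-3.14, 3.14]. Speed limits (rad/s): [2.79, 2.79, 3.14, 3.14, 3.14, 3.14].

## Interface

Orientations are given as a unit quaternion [x, y, z, w].
In Python, from station import telemetry, viewer, close_job, arm gives the robot as it stands.
- The arm moves only by the shell command python3 -m handwheel 'ROWS' [OPENING] [FORCE]. ROWS is JSON, a list of rows, each a list of 6 numbers: the shift along the tool's x, y, z as a fraction of full scale, then the turn, a rotation vector about the tool's x, y, z as a fraction of full scale. In form: [[tx, ty, tz, wx, wy, wz], ...]. A call has 1 to 8 rows; each row shifts and turns the commanded pose from where the row before left it, along the tool's axes as they then stand; what a row does not reach is not made up. Full scale, the value 1, is 3 cm for a shift and 6 degrees for a turn. A row lasts 1/12 s, in which the tool goes at most 41.7 mm and 7.16 degrees, less where a joint would pass 70% of its speed; a pose out of reach is approached as far as the arm can. A call with a number of a shift or a turn outside -1 to 1 is refused whole. A call with a gripper value outside its range is refused whole. OPENING is the closure, from 0 (fully open) to 1 (shut), set as the call begins (- or left out, the last holds). The fingers move at their own pace and stop on an object; FORCE is the grip in N (left out, the last holds). Time passes only in rows, so rows that do not move let the fingers close. It gives the time, the measured TCP pose, the force, the opening and the grip force at its end, in the units of the state.
- telemetry.get_obs(): the state, without advancing time (a new reading comes with each control period).
- viewer.get_image(name): name is "side" or "top" or "wrist"; returns (picture, depth): 480x640x3 uint8, red, green, blue; 480x640 float32, m along the optical axis (not along the pixel's ray), 0 where there is no reading.
- viewer.camera_info(name): a dict with "camera_matrix" (3x3 intrinsics, pixels), "rvec" (rotation vector, rad) and "tvec" (3), from world to camera coordinates, as OpenCV has them; the wrist camera has in their place "hand_eye" (4x4, takes a point from camera to tool coordinates, whose origin is the TCP and whose axes are the flange's). Camera axes: x right, y down, z forward; pixel columns grow to the right and rows downward; lengths in m; the calibration is good to about 2 mm. A picture is of the moment at which its call begins: read the wrist's pose just before it. camera_info takes no time and is no camera call.
- close_job(): hands the job in; it is judged then, once.
Trained networks look in the newest picture that a camera, given by its name, has taken for a name from the list of things; names that differ only in an ending like _2 or _b are one class to them, and where a whole thing is asked for, a point or a joint stands for the part that bears it (a point fixed in the world has none). Each returns a list of dicts, best first, with "score" (0 to 1); they miss things now and then, are a little off and sometimes report something else, mostly with a low value. They report only what shows in the picture. A call takes as long as a camera call. They do not tell look-alikes from the thing itself.
- viewer.regions_of(camera, target): "mask" (480x640 bool, what is visible of it) and "box" ([left, top, width, height] in pixels, round what is visible of it).
The state is a dict: "t": time; "qpos": joint angles; "joint_vel": joint speeds; "joint_torque": joint torques, N m; "tcp_pos": TCP position; "orientation": TCP orientation; "wrist_force": force on the tool from outside, world axes, zero at the start; "torque": the same for the moment, N m; "width": opening from 0.0 (shut) to 1.0 (fully open); "finger_force": force on a finger pad.
Only numpy, scipy, OpenCV 4.12 (cv2) and the standard library are available. Lean on these libraries where they do the work, as an engineer would, in place of code of your own. Each camera call takes 0.05 s, during which the arm holds its last target. There are 200 camera calls.

## Task

Set the half-light reference of the optical check balance: stand the larger brass weight upright on the sprung pan, centred inside its ring, and let go of it, without dropping it or pressing the pan down onto its stop. Then move the red post to slide the sprung lamp shutter half open, so that half of the bright lamp window shows and the pointer stands at the yellow middle mark, and finish while still holding it there against its spring. Leave the small weight, the loupe and the marker where they are.

Things in the scene. Friction and masses are not known exactly. Their poses are not given: they have to be found in the camera images.
- balance: check balance, fixed to the table: grey base plate 110 (x) x 240 (y) x 10 mm, origin under its centre, on the table. Sprung pan at y = +80 mm; black lamp housing 88 x 148 mm, y -115 to +33 mm, top 48 mm up, with a bright window 60 mm long (along y) in its top under the shutter, which opens along -y. Marks on its front (-x): white closed, yellow half, white open. Yaw up to 29 degrees either way
- balance_half (a point): point of the balance where the middle of the red post stands when the shutter is exactly half open (30 mm along the balance's -y from where it stands closed); axes as the balance
- post (a point): middle of the red upright round post on the shutter, 14 mm thick, its top 22 mm above the point, 74 mm above the table; 22 mm below the point is the flat steel blade, 72 x 64 x 4 mm, that it stands on; a collar 20 mm across surrounds its lowest 4 mm. Axes as the balance
- shutter (a joint): how far the shutter is open, m: 0 closed (start), 0.030 half, 0.060 fully open at its stop. A spring pulls it shut: about 1.5 N at closed, 6 N at half, 10.5 N at fully open; it snaps shut if let go
- pan_top (a point): centre of the top face of the sprung round aluminium pan, 60 mm across, 5 mm thick, 55 mm above the table when empty; a dark ring 40 mm across is marked on it, concentric. Axes as the balance
- pan (a joint): how far the pan has sunk, m: 0 empty, stop at 0.010. Soft spring of 0.2 N per mm: the larger weight alone sinks it about 2 to 3 mm, and 2 N presses it onto the stop
- weight_centre (a point): the larger brass weight, round, 22 mm across, 32 mm tall, about 50 g, standing on the table at the start; the point is its centre, 16 mm up. z is its upright axis. To be taken round its body
- weight_1: the same larger brass weight; origin at the centre of its underside
- weight_2: the smaller brass weight, 16 mm across, 26 mm tall, standing on the table, to be left alone; origin at the centre of its underside
- loupe: black round loupe with a white band, 38 mm across, 32 mm tall, to be left alone; origin at the centre of its underside
- marker: black and white marker pen lying along its x, 132 x 15 x 15 mm, to be left alone; origin at the centre of its underside
Things that resemble listed ones, but are neither listed nor needed, are in the scene too. Leave any orange or pink look-alike of the weight_1 alone.

How it is judged:
On the way, in this order (a step that is already met when the one before it is completed fails the run):
1. the larger weight stands on the pan, centred and let go, with the shutter still closed (horizontal distance between weight_centre and pan_top below 0.008 m and z of weight_centre in the frame of pan_top between 0.012 and 0.02 m and angle between weight_centre's own z axis and vertical below 0.1 rad and value of joint pan above 0.001 m and contact force between the fingers and weight_1 below 0.05 N and value of joint shutter below 0.005 m and linear speed of weight_1 below 0.02 m/s), for 0.2 s.
2. the robot holds the shutter half open (value of joint shutter between 0.025 and 0.035 m and contact force between any of the fingers, the arm and shutter above 2 N and velocity of joint shutter between -0.01 and 0.01 m/s), for 0.3 s.
At the end, for the whole second after the job is handed in: The larger weight stands upright on the pan within 8 mm of its centre, not touched by the fingers, the pan sunk under it; the shutter is still, 25 to 35 mm open (half is 30), and the robot holds it there with at least 2 N (all of step 2 and horizontal distance between weight_centre and pan_top below 0.008 m and z of weight_centre in the frame of pan_top between 0.012 and 0.02 m and angle between weight_centre's own z axis and vertical below 0.1 rad and value of joint pan above 0.001 m and contact force between the fingers and weight_1 below 0.05 N); the arm keeps its last pose, push and grip.
It fails at once if the pan is pressed or struck down onto its stop (value of joint pan above 0.0095 m).
It fails at once if the small weight is moved by more than 25 mm (distance of weight_2 from where it was at the start of the episode above 0.025 m).
It fails at once if the loupe is moved by more than 25 mm (distance of loupe from where it was at the start of the episode above 0.025 m).
It fails at once if the marker is moved by more than 25 mm (distance of marker from where it was at the start of the episode above 0.025 m).
It also fails if it takes over 43 s, if anything falls off the work surface, if the arm or the gripper's body presses on something with over 40 N, if the wrist force passes 120 N, or if a joint passes its speed limit or range.

## Working session

There is one attempt and no reset: what is moved stays moved. The work goes in short steps, Python scripts to look and compute and a shell command to move; the robot and the scene stay as the last step left them, time stands still between calls to the robot, and variables do not carry over. Pictures are saved under pics/ and viewed, at most 10 in all, crops included, and the job is handed in when it is done.

```bash
mkdir -p pics; ls; cat > h.py <<'E'
import numpy as np, cv2
from station import telemetry, viewer, close_job, arm
from scipy.spatial.transform import Rotation as R
def T_world_cam(name, obs=None):
    ci=viewer.camera_info(name); K=np.array(ci["camera_matrix"])
    if "hand_eye" in ci:
        T=np.eye(4);T[:3,:3]=R.from_quat(obs["orientation"]).as_matrix();T[:3,3]=obs["tcp_pos"]
        return K,T@np.array(ci["hand_eye"])
    r=R.from_rotvec(np.ravel(ci["rvec"])).as_matrix();T=np.eye(4);T[:3,:3]=r.T;T[:3,3]=-r.T@np.ravel(ci["tvec"])
    return K,T
def cloud(depth,K,T):
    v,u=np.mgrid[:480,:640];z=depth
    P=np.stack([(u-K[0,2])/K[0,0]*z,(v-K[1,2])/K[1,1]*z,z],-1)
    return P@T[:3,:3].T+T[:3,3]
def shot(name):
    o=telemetry.get_obs();im,d=viewer.get_image(name);K,T=T_world_cam(name,o)
    return o,im,d,cloud(d,K,T),K,T
E
python3 - <<'E'
from h import *
for n in ["top","side"]:
    o,im,d,P,K,T=shot(n); cv2.imwrite(f"pics/{n}0.png",im[:,:,::-1])
    for t in ["weight_1","balance","post","pan_top","loupe","marker"]:
        for r in viewer.regions_of(n,t)[:5]:
            m=r["mask"]&(d>0); p=P[m]
            print(n,t,round(r["score"],2),r["box"],np.median(p,0).round(3) if len(p) else None, p[:,2].max().round(3) if len(p) else None)
print(telemetry.get_obs()["t"],arm.tcp_to_grasp)
E
```

```text
pics
top weight_1 0.69 [174.3, 288.7, 12.6, 9.7] [0.369 0.262 0.024] 0.036
top weight_1 0.55 [216.4, 234.1, 11.3, 13.5] [0.475 0.187 0.023] 0.034
top weight_1 0.44 [199.5, 168.0, 2.4, 10.4] [0.621 0.241 0.016] 0.029
top balance 0.89 [272.0, 162.9, 119.4, 95.5] [ 0.545 -0.035  0.047] 0.1
top balance 0.18 [314.5, 187.5, 40.1, 38.4] [ 0.55  -0.045  0.052] 0.1
top post 0.86 [315.6, 183.4, 42.2, 43.6] [ 0.551 -0.045  0.052] 0.1
top pan_top 0.62 [285.9, 172.7, 25.8, 29.8] [0.589 0.035 0.055] 0.061
top pan_top 0.34 [197.9, 260.2, 13.4, 16.6] [0.419 0.224 0.022] 0.035
top loupe 0.78 [169.4, 214.4, 18.3, 18.4] [0.51 0.28 0.03] 0.037
top marker 0.73 [425.8, 230.6, 16.3, 62.2] [ 0.448 -0.252  0.013] 0.019
side weight_1 0.85 [346.7, 375.5, 16.5, 21.9] [0.424 0.331 0.02 ] 0.033
side weight_1 0.75 [341.3, 329.7, 13.6, 24.1] [0.422 0.229 0.018] 0.034
side weight_1 0.73 [312.3, 316.0, 12.6, 19.3] [0.478 0.192 0.021] 0.033
side weight_1 0.66 [219.9, 338.8, 10.9, 19.4] [0.623 0.244 0.014] 0.028
side weight_1 0.52 [378.7, 342.5, 13.2, 29.3] [0.373 0.268 0.018] 0.033
side balance 0.93 [231.0, 223.0, 100.0, 75.4] [ 0.554 -0.004  0.031] 0.097
side post 0.6 [262.3, 224.2, 39.6, 30.5] [ 0.549 -0.037  0.052] 0.097
side pan_top 0.82 [251.3, 254.0, 25.7, 19.2] [0.589 0.037 0.055] 0.058
side loupe 0.76 [277.8, 348.1, 26.8, 34.1] [0.512 0.291 0.025] 0.034
side marker 0.61 [308.1, 217.8, 46.3, 9.2] [ 0.451 -0.252  0.01 ] 0.016
0.7 0.0187
```

```bash
python3 - <<'E'
import cv2
s=cv2.imread("pics/side0.png")[205:415,200:420]; t=cv2.imread("pics/top0.png")[150:310,150:460]
cv2.imwrite("pics/a.png",cv2.resize(s,None,fx=2.8,fy=2.8,interpolation=2)); cv2.imwrite("pics/b.png",cv2.resize(t,None,fx=2.5,fy=2.5,interpolation=2))
E
```

```text
(no output)
```

View pics/a.png

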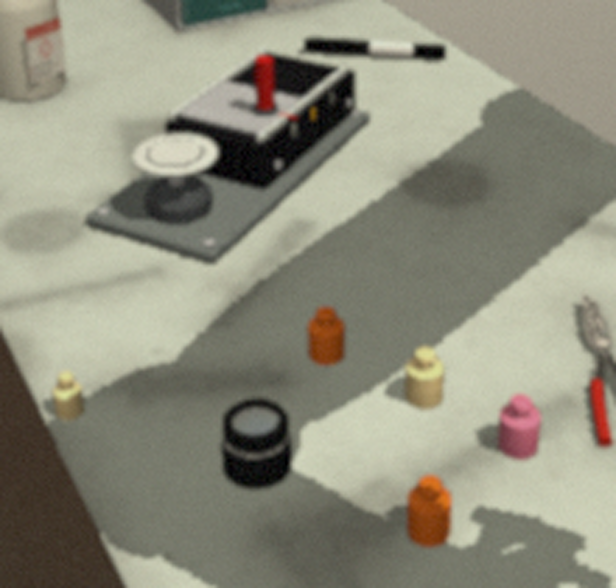

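View pics/b.png

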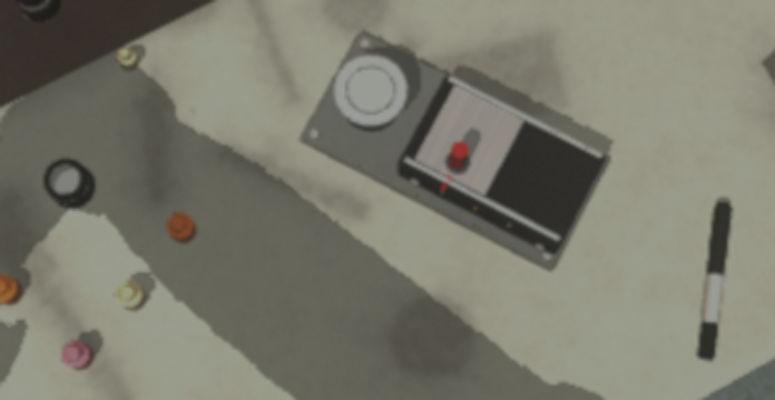

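The brass look-alikes are the two at side-crop (424,378) and (67,395), plus orange ones at (326,337) and (429,512) and a pink one at (519,427). The brass one at (424,378), world about (0.42, 0.227), is the bigger of the two brass, so it is weight_1. The enlarged crop confirms this. The small weight_2 is at (67,395).

```bash
python3 - <<'E'
from h import *
o,im,d,P,K,T=shot("top")
print(o["t"],o["tcp_pos"],R.from_quat(o["orientation"]).as_matrix().round(3).tolist(),o["width"])
m=viewer.regions_of("top","balance")[0]["mask"]; p=P[m&(d>0)]
(c,s,a)=cv2.minAreaRect(p[p[:,2]<0.02][:,:2].astype(np.float32)*1000); print("base rect",c,s,a)
(c,s,a)=cv2.minAreaRect(p[(p[:,2]>0.035)&(p[:,2]<.056)&(p[:,1]<0.0)][:,:2].astype(np.float32)*1000); print("housing",c,s,a)
red=(im[...,0]>120)&(im[...,1]<60)&m; q=P[red&(d>0)]; print("red",len(q)); print(q[q[:,2]>.085].mean(0),q[q[:,2]>.085].shape)
r=viewer.regions_of("top","pan_top")[0]["mask"]; q=P[r&(d>0)]; q=q[abs(q[:,2]-.055)<.006]; print("pan",cv2.minEnclosingCircle(q[:,:2].astype(np.float32)))
E
```

```text
0.7 [0.23627922 0.46883052 0.20424953] [[-0.893, 0.45, 0.0], [0.45, 0.893, 0.0], [0.0, 0.0, -1.0]] 0.9997713296570083
base rect (555.6145629882812, -37.389984130859375) (244.38909912109375, 114.01900482177734) 63.914527893066406
housing (535.0765991210938, -72.30164337158203) (148.0348663330078, 89.33582305908203) 63.3864631652832
red 25
[ 0.53173487 -0.03728415  0.09553567] (25, 3)
pan ((0.5900123119354248, 0.035159796476364136), 0.030065538361668587)
```

```bash
python3 -m handwheel '[[-0.91,-0.44,0.18,0,0,0],[-0.91,-0.44,0.18,0,0,0],[-0.91,-0.44,0.18,0,0,0],[-0.91,-0.44,0.18,0,0,0],[-0.91,-0.44,0.18,0,0,0],[-0.91,-0.44,0.18,0,0,0],[-0.91,-0.44,0.18,0,0,0],[-0.91,-0.44,0.18,0,0,0]]' 0.4 30; python3 -m handwheel '[[-0.91,-0.44,0.18,0,0,0],[-0.91,-0.44,0.18,0,0,0],[0,0,0,0,0,0],[0,0,0,0,0,0]]'
cat > w.py <<'E'
from h import *
import sys
o,im,d,P,K,T=shot("wrist"); cv2.imwrite(f"pics/{sys.argv[1]}.png",im[:,:,::-1])
print(o["t"],o["tcp_pos"].round(4) if hasattr(o["tcp_pos"],"round") else o["tcp_pos"],o["width"])
Rt=R.from_quat(o["orientation"]).as_matrix()
for t in sys.argv[2:]:
    for r in viewer.regions_of("wrist",t)[:5]:
        p=P[r["mask"]&(d>0)]
        if not len(p): continue
        zt=np.percentile(p[:,2],95); q=p[p[:,2]>zt-.006]; c,rad=cv2.minEnclosingCircle(q[:,:2].astype(np.float32))
        b=np.r_[np.array(c)-o["tcp_pos"][:2],0]@Rt
        print(t,round(r["score"],2),np.round(r["box"]),"top z",zt.round(4),"circle",np.round(c,4),round(rad,4),"mean",q.mean(0).round(4),"tool dxy circle mm",(b*1000).round(1),im[r["mask"]].mean(0).round())
E
python3 w.py w1 weight_1
```

```text
t: 1.52
tcp_pos: [0.3845, 0.275, 0.161]
orientation: [0.231, 0.973, 0.0, 0.0]
wrist_force: [-0.1, 1.5, -0.7]
width: 0.602
finger_force: 0.0
t: 1.85
tcp_pos: [0.421, 0.2269, 0.1497]
orientation: [0.233, 0.972, -0.0, -0.001]
wrist_force: [-0.2, -0.1, 0.8]
width: 0.597
finger_force: 0.0
1.85 [0.421  0.2269 0.1497] 0.5967401083998506
weight_1 0.76 [410. 147.  34.  29.] top z 0.0323 circle [0.4217 0.3234] 0.006 mean [0.4205 0.3236 0.0313] tool dxy circle mm [43.1 86.4 -0. ] [99. 55. 26.]
weight_1 0.7 [291. 268.  28.  32.] top z 0.0323 circle [0.4774 0.1843] 0.0064 mean [0.4761 0.1849 0.0314] tool dxy circle mm [-69.6 -12.4  -0.1] [99. 57. 30.]
weight_1 0.68 [314. 120.  29.  31.] top z 0.0325 circle [0.3703 0.2617] 0.0065 mean [0.3696 0.2617 0.0314] tool dxy circle mm [61.   8.1  0.1] [109.  70.  78.]
weight_1 0.59 [300. 200.  26.  28.] top z 0.0324 circle [0.4204 0.2219] 0.0064 mean [0.419  0.2224 0.0314] tool dxy circle mm [-1.8 -4.7  0. ] [109. 106.  81.]
weight_1 0.58 [184. 456.   9.  23.] top z 0.2658 circle [0.3974 0.2104] 0.0047 mean [0.3952 0.2125 0.266 ] tool dxy circle mm [ 13.6 -25.4   0. ] [79. 76. 70.]
```

```bash
python3 -m handwheel '[[-0.02,-0.08,1,0,0,0],[-0.02,-0.08,1,0,0,0],[0,0,0.6,0,0,0],[0,0,0,0,0,0],[0,0,0,0,0,0]]'; python3 w.py w2 weight_1
```

```text
t: 2.37
tcp_pos: [0.418, 0.2239, 0.0716]
orientation: [0.23, 0.973, -0.001, -0.001]
wrist_force: [0.1, 1.2, 0.2]
width: 0.599
finger_force: 0.0
2.3667 [0.418  0.2239 0.0716] 0.5986156418098815
weight_1 0.91 [297. 224.  36.  44.] top z 0.0323 circle [0.4198 0.222 ] 0.0065 mean [0.4187 0.2224 0.0314] tool dxy circle mm [-2.5 -0.9 -0. ] [105. 102.  77.]
weight_1 0.89 [449. 432.  13.  36.] top z 0.026 circle [0.5207 0.2475] 0.1054 mean [0.6181 0.2393 0.026 ] tool dxy circle mm [-81.2  67.1  -0.2] [92. 86. 64.]
weight_1 0.83 [321. 128.  39.  40.] top z 0.0323 circle [0.37   0.2614] 0.0065 mean [0.3695 0.2616 0.0313] tool dxy circle mm [59.7 12.   0.1] [107.  68.  76.]
weight_1 0.81 [444. 162.  49.  39.] top z 0.0322 circle [0.4213 0.3237] 0.0062 mean [0.4204 0.3234 0.0313] tool dxy circle mm [41.8 90.7 -0.1] [93. 51. 24.]
weight_1 0.63 [289. 314.  34.  47.] top z 0.0321 circle [0.4769 0.1843] 0.0065 mean [0.476  0.1849 0.0313] tool dxy circle mm [-70.4  -9.   -0.1] [93. 52. 26.]
```

View pics/w2.png

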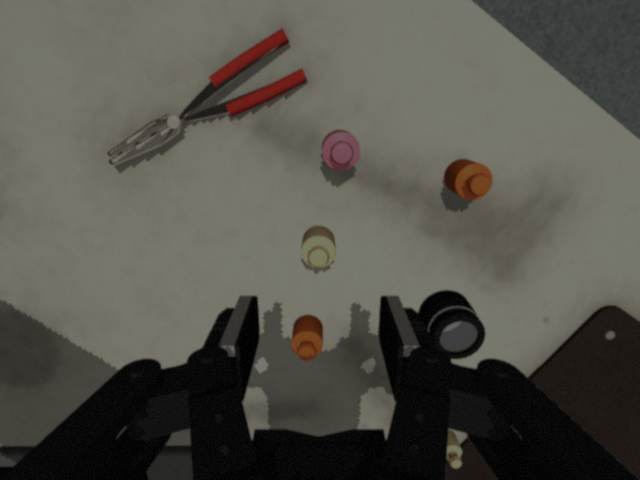

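The picture shows the brass weight at (318,248), between the pink look-alike at (340,150) and the orange one at (308,335). The finger pads straddle its line, so I go down and grip.

```bash
python3 -m handwheel '[[-0.08,-0.03,0.6,0,0,0],[0,0,0.6,0,0,0],[0,0,0.6,0,0,0],[0,0,0.48,0,0,0],[0,0,0,0,0,0],[0,0,0,0,0,0]]'; python3 -m handwheel '[[0,0,0,0,0,0],[0,0,0,0,0,0],[0,0,0,0,0,0],[0,0,0,0,0,0],[0,0,0,0,0,0],[0,0,0,0,0,0]]' 1 25
```

```text
t: 2.97
tcp_pos: [0.4219, 0.2219, 0.005]
orientation: [0.231, 0.973, 0.0, 0.0]
wrist_force: [-0.1, 0.1, 0.2]
width: 0.599
finger_force: 0.0
t: 3.47
tcp_pos: [0.4241, 0.2211, 0.0083]
orientation: [0.232, 0.973, 0.0, 0.003]
wrist_force: [-2.6, -3.2, 13.0]
width: -0.001
finger_force: 6.8
```

```bash
python3 -m handwheel '[[0,0,-0.3,0,0,0],[0,0,0,0,0,0]]' 0.45;  python3 -m handwheel '[[0,0,-0.9,0,0,0],[0,0,-0.9,0,0,0],[0,0,0,0,0,0],[0,0,0,0,0,0]]'; python3 w.py w3 weight_1
```

```text
t: 3.63
tcp_pos: [0.4233, 0.2221, 0.0155]
orientation: [0.231, 0.973, 0.001, 0.002]
wrist_force: [-0.6, -0.1, 0.6]
width: 0.271
finger_force: 0.0
t: 3.97
tcp_pos: [0.4232, 0.2222, 0.0689]
orientation: [0.231, 0.973, 0.001, 0.002]
wrist_force: [0.8, 0.5, 0.5]
width: 0.549
finger_force: 0.0
3.9667 [0.4232 0.2222 0.0689] 0.5487618309561745
weight_1 0.91 [298. 220.  33.  43.] top z 0.0323 circle [0.4196 0.2219] 0.0066 mean [0.4187 0.2224 0.0314] tool dxy circle mm [ 3.1 -1.9 -0. ] [106. 103.  77.]
weight_1 0.8 [446. 429.  18.  37.] top z 0.026 circle [0.5356 0.2461] 0.0906 mean [0.615  0.2395 0.0282] tool dxy circle mm [-89.6  71.9   0.5] [91. 84. 62.]
weight_1 0.78 [445. 149.  47.  41.] top z 0.0322 circle [0.4209 0.3235] 0.0065 mean [0.4203 0.3234 0.0313] tool dxy circle mm [47.6 89.5  0.2] [93. 52. 25.]
weight_1 0.77 [287. 306.  36.  50.] top z 0.0321 circle [0.4773 0.1841] 0.0065 mean [0.4761 0.1849 0.0313] tool dxy circle mm [-65.4  -9.7   0.2] [95. 53. 26.]
weight_1 0.2 [419. 281.  67.  76.] top z 0.0321 circle [0.5105 0.2788] 0.0177 mean [0.5093 0.2788 0.0303] tool dxy circle mm [-52.5  89.8   0.5] [31. 31. 30.]
```

View pics/w3.png

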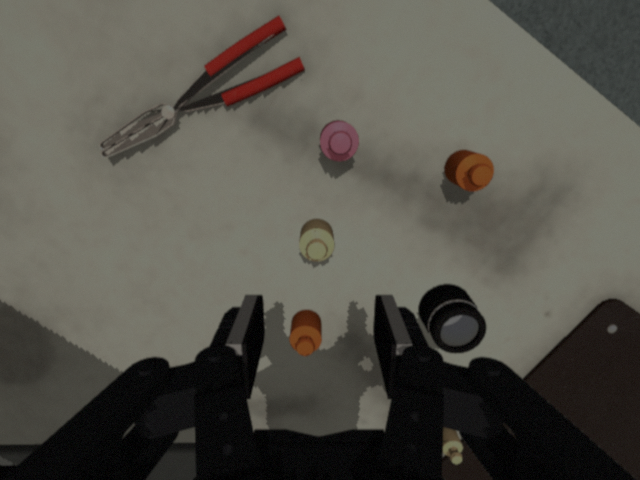

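The weight has not moved: it is upright at (316,240). Yet the fingers shut completely, so I check with depth where the fingertips really are.

```bash
python3 - <<'E'
from h import *
o,im,d,P,K,T=shot("wrist"); print(o["tcp_pos"],o["orientation"])
ci=viewer.camera_info("wrist"); print(np.array(ci["hand_eye"]).round(4).tolist()); 
Rt=R.from_quat(o["orientation"]).as_matrix()
L=(P-o["tcp_pos"])@Rt
for v,u in [(300,245),(300,260),(300,380),(340,250),(340,385),(350,225),(390,180),(390,460),(240,316),(330,306),(460,315)]: print((u,v),d[v,u].round(3),L[v,u].round(3),P[v,u].round(3))
m=viewer.regions_of("wrist","weight_1")[0]["mask"]; print(np.percentile(P[m],[2,50,98],axis=0).round(4))
for n in ["top","side"]:
    o,im,d,P,K,T=shot(n)
    cv2.imwrite(f"pics/{n}1.png",im[:,:,::-1])
E
python3 - <<'E'
import cv2
s=cv2.imread("pics/side1.png")[230:410,230:430]; cv2.imwrite("pics/c.png",cv2.resize(s,None,fx=3,fy=3,interpolation=2))
E
```

```text
[0.42095915 0.22136919 0.06622701] [ 2.31204452e-01  9.72905116e-01 -1.40418664e-04 -3.41321870e-04]
[[-0.001, -0.9465, -0.3228, 0.0833], [1.0, -0.0007, -0.0008, -0.0003], [0.0005, -0.3228, 0.9465, -0.1694], [0.0, 0.0, 0.0, 1.0]]
(245, 300) 0.148 [ 0.011 -0.03  -0.038] [0.398 0.2   0.104]
(260, 300) 0.15 [ 0.01  -0.024 -0.036] [0.401 0.205 0.102]
(380, 300) 0.149 [ 0.011  0.024 -0.037] [0.422 0.248 0.103]
(250, 340) 0.129 [ 0.008 -0.024 -0.059] [0.403 0.203 0.125]
(385, 340) 0.132 [ 0.006  0.023 -0.057] [0.426 0.244 0.123]
(225, 350) 0.115 [ 0.013 -0.029 -0.072] [0.396 0.201 0.138]
(180, 390) 0.106 [ 0.007 -0.04  -0.083] [0.397 0.189 0.149]
(460, 390) 0.107 [ 0.007  0.04  -0.082] [0.433 0.26  0.149]
(316, 240) 0.226 [ 0.007 -0.002  0.044] [0.413 0.223 0.022]
(306, 330) 0.247 [-0.056 -0.009  0.044] [0.467 0.188 0.022]
(315, 460) 0.08 [ 0.012 -0.001 -0.11 ] [0.41  0.226 0.176]
[[ 4.102e-01  3.133e-01 -1.000e-04]
 [ 4.176e-01  3.210e-01  2.190e-02]
 [ 4.307e-01  3.344e-01  3.260e-02]]
```

View pics/c.png

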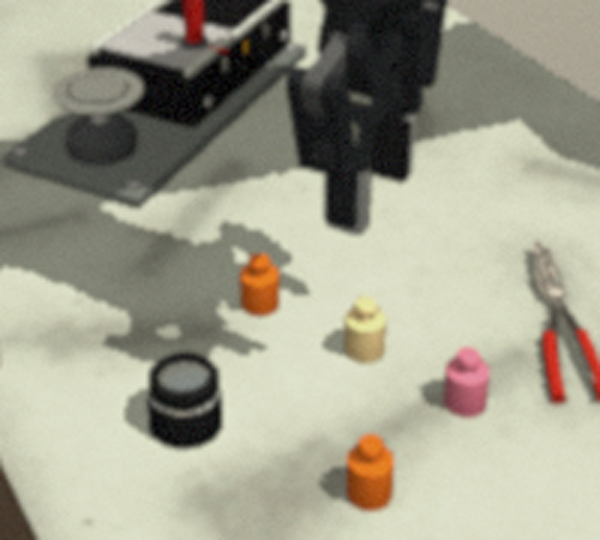

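```bash
python3 - <<'E'
from h import *
o,im,d,P,K,T=shot("side"); print(o["tcp_pos"],o["width"],arm.tcp_to_grasp, [a for a in dir(arm) if a[0]!='_'])
Ti=np.linalg.inv(T)
Rt=R.from_quat(o["orientation"]).as_matrix()
for s in (-1,1):
  for z in (0,-.013,-.024,-.036):
    p=Ti[:3,:3]@(o["tcp_pos"]+Rt@np.array([0,s*.027,z]))+Ti[:3,3]; q=K@p; print(s,z,(q[:2]/q[2]).round(1))
for v in (290,298,302,305,310): print(v,P[v,346].round(3), P[v-15,362].round(3))
E
```

```text
[0.42025811 0.2210227  0.06539041] 0.548571893892478 0.0187 ['PlanningError', 'tcp_to_grasp']
-1 0 [359.5 304.3]
-1 -0.013 [359.8 297.5]
-1 -0.024 [360.  291.6]
-1 -0.036 [360.2 285.1]
1 0 [345.  322.5]
1 -0.013 [345.2 315.4]
1 -0.024 [345.3 309.3]
1 -0.036 [345.4 302.5]
290 [0.432 0.255 0.129] [0.407 0.202 0.123]
298 [0.432 0.258 0.118] [0.406 0.201 0.108]
302 [0.432 0.258 0.111] [0.406 0.203 0.102]
305 [0.432 0.256 0.105] [0.406 0.202 0.096]
310 [0.453 0.78  0.466] [ 0.394  0.07  -0.   ]
```

The depth and side views agree: the fingertips really end about 24 mm (shut) to 34 mm (part open) behind the reported TCP, so the fingers had shut just above the knob. I go lower by that much.

```bash
python3 -m handwheel '[[0,0,0.6,0,0,0],[0,0,0.6,0,0,0],[0,0,0.6,0,0,0],[0,0,0.6,0,0,0],[0,0,0.5,0,0,0],[0,0,0,0,0,0],[0,0,0,0,0,0]]'; python3 -m handwheel '[[0,0,0,0,0,0],[0,0,0,0,0,0],[0,0,0,0,0,0],[0,0,0,0,0,0],[0,0,0,0,0,0]]' 1 25
```

```text
t: 4.9
tcp_pos: [0.4197, 0.2208, -0.0215]
orientation: [0.231, 0.973, -0.001, -0.001]
wrist_force: [-0.5, 0.5, 0.6]
width: 0.55
finger_force: 0.0
t: 5.32
tcp_pos: [0.4226, 0.2219, -0.0187]
orientation: [0.231, 0.973, 0.001, 0.001]
wrist_force: [-0.1, -0.7, 4.6]
width: 0.245
finger_force: 24.8
```

```bash
python3 -m handwheel '[[0,0,-0.5,0,0,0],[0,0,-0.8,0,0,0],[0,0,-0.8,0,0,0],[0,0,-0.8,0,0,0],[0,0,-0.7,0,0,0]]'; python3 -m handwheel '[[-0.7,-0.25,0,0,0,0],[-0.7,-0.25,0,0,0,0],[-0.7,-0.25,0,0,0,0],[-0.7,-0.25,0,0,0,0],[-0.7,-0.25,0,0,0,0],[-0.7,-0.25,0,0,0,0],[-0.7,-0.25,0,0,0,0],[-0.7,-0.25,0,0,0,0]]';python3 -m handwheel '[[-0.6,-0.25,0,0,0,0],[-0.6,-0.25,0,0,0,0],[-0.6,-0.25,0,0,0,0],[-0.3,-0.15,0,0,0,0],[0,0,0,0,0,0],[0,0,0,0,0,0],[0,0,0,0,0,0]]'
cat > s.py <<'E'
from h import *
import sys
for n in ["side","top","wrist"]:
    o,im,d,P,K,T=shot(n); cv2.imwrite(f"pics/{sys.argv[1]}_{n}.png",im[:,:,::-1])
    print(n,o["t"],np.round(o["tcp_pos"],4),o["width"])
    Rt=R.from_quat(o["orientation"]).as_matrix()
    for t in ["weight_1","pan_top"]:
        for r in viewer.regions_of(n,t)[:6]:
            p=P[r["mask"]&(d>0)]
            if len(p)<5 or np.linalg.norm(np.median(p[:,:2],0)-[.59,.035])>.07: continue
            if t=="pan_top": p=p[abs(p[:,2]-.055)<.008]
            if len(p)<5: continue
            c,rad=cv2.minEnclosingCircle(p[:,:2].astype(np.float32))
            print(t,round(r["score"],2),np.round(r["box"]),"lo/med/hi",np.percentile(p,[3,50,97],axis=0).round(4).tolist(),np.round(c,4),round(rad,4),"tool",(1000*(np.r_[c,0]-np.r_[o["tcp_pos"][:2],0])@Rt).round(1))
E
python3 s.py p1
```

```text
t: 5.73
tcp_pos: [0.4214, 0.2214, 0.0893]
orientation: [0.231, 0.973, 0.0, 0.0]
wrist_force: [-0.4, -0.3, 0.3]
width: 0.249
finger_force: 24.7
t: 6.4
tcp_pos: [0.5448, 0.0913, 0.0876]
orientation: [0.231, 0.973, -0.0, -0.0]
wrist_force: [0.6, -0.4, -0.5]
width: 0.244
finger_force: 24.7
t: 6.98
tcp_pos: [0.5876, 0.0405, 0.0877]
orientation: [0.231, 0.973, 0.0, -0.001]
wrist_force: [-0.6, -0.0, 0.2]
width: 0.251
finger_force: 24.7
side 6.9833 [0.5876 0.0405 0.0877] 0.2512066204566392
weight_1 0.53 [257. 222.  10.  20.] lo/med/hi [[0.5762, 0.0362, 0.1075], [0.5819, 0.0489, 0.1216], [0.5886, 0.0535, 0.1379]] [0.585  0.0445] 0.0116 tool [4.1 2.3 0. ]
pan_top 0.73 [248. 255.  27.  16.] lo/med/hi [[0.5651, 0.0109, 0.0534], [0.5895, 0.0365, 0.0552], [0.6148, 0.0609, 0.0567]] [0.5893 0.0348] 0.03 tool [-4.1 -4.4 -0. ]
top 7.1333 [0.5878 0.0407 0.0879] 0.2428860483951749
wrist 7.2833 [0.5882 0.0403 0.088 ] 0.24686970014645904
weight_1 0.97 [291. 277.  53.  74.] lo/med/hi [[0.5748, 0.0321, 0.1082], [0.581, 0.0435, 0.1286], [0.5923, 0.0517, 0.139]] [0.6262 0.0177] 0.0584 tool [-44.2  -3.1   0. ]
pan_top 0.59 [258. 217. 102.  81.] lo/med/hi [[0.5617, 0.0057, 0.0536], [0.5821, 0.0348, 0.0549], [0.6057, 0.0578, 0.0562]] [0.5881 0.0317] 0.0301 tool [-3.8 -7.7 -0. ]
```

```bash
python3 -m handwheel '[[-0.07,-0.07,0.4,0,0,0],[-0.07,-0.07,0.4,0,0,0],[0,0,0.4,0,0,0],[0,0,0.2,0,0,0],[0,0,0,0,0,0],[0,0,0,0,0,0]]'; python3 - <<'E'
from h import *
o,im,d,P,K,T=shot("wrist"); cv2.imwrite("pics/w5.png",im[:,:,::-1])
print(o["t"],np.round(o["tcp_pos"],4)); Rt=R.from_quat(o["orientation"]).as_matrix()
m=viewer.regions_of("wrist","weight_1")
p=P[m[0]["mask"]]; p=p[np.linalg.norm(p[:,:2]-o["tcp_pos"][:2],axis=1)<.03]; zt=np.percentile(p[:,2],98); print("top",zt,"low",p[:,2].min())
q=p[p[:,2]>zt-.0015]; c1,r1=cv2.minEnclosingCircle(q[:,:2].astype(np.float32)); print("knob",len(q),c1,r1,q.mean(0))
m=viewer.regions_of("wrist","pan_top")[0]["mask"]; q=P[m]; q=q[abs(q[:,2]-.055)<.004]; c2,r2=cv2.minEnclosingCircle(q[:,:2].astype(np.float32)); print("pan",c2,r2)
print("tool shift mm",(1000*np.r_[np.array(c2)-c1,0]@Rt).round(1), "to model pan", (1000*np.r_[np.array([.590,.0348])-c1,0]@Rt).round(1))
cv2.imwrite("pics/d.png",cv2.resize(im[180:400,220:420,::-1],None,fx=2.6,fy=2.6,interpolation=2))
E
```

```text
t: 7.93
tcp_pos: [0.5891, 0.0341, 0.0443]
orientation: [0.231, 0.973, -0.0, -0.001]
wrist_force: [0.2, 0.6, -0.6]
width: 0.245
finger_force: 24.7
7.9333 [0.5891 0.0341 0.0443]
top 0.09549728314793283 low 0.0541612261859232
knob 578 (0.5866153836250305, 0.034899044781923294) 0.0059568872675299644 [0.58630265 0.03517898 0.09485289]
pan (0.5881345272064209, 0.03144943341612816) 0.02996685914695263
tool shift mm [-2.9 -2.4 -0. ] to model pan [-3.1  1.4 -0. ]
```

View pics/d.png

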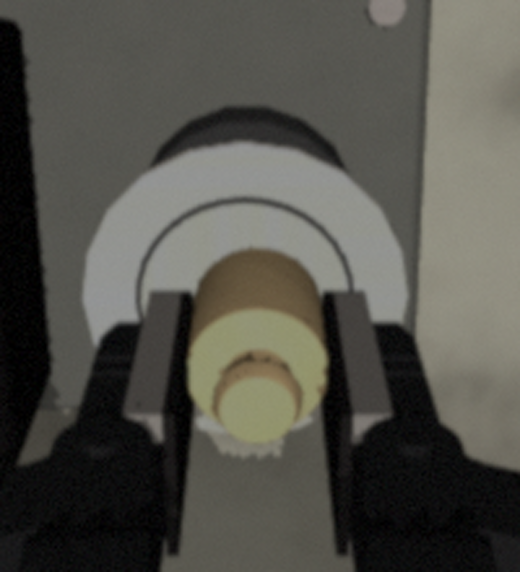

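The weight is held upright, its body at crop (258,345), and the pan's ring is centred at about (245,295). It needs about 2 mm along -y and 3 mm along -x of the tool, then 10 mm down.

```bash
python3 -m handwheel '[[-0.1,-0.06,0,0,0,0],[0,0,0.08,0,0,0],[0,0,0.08,0,0,0],[0,0,0.06,0,0,0],[0,0,0.06,0,0,0],[0,0,0.05,0,0,0],[0,0,0,0,0,0],[0,0,0,0,0,0]]'; python3 - <<'E'
from h import *
o,im,d,P,K,T=shot("wrist"); print(o["t"],np.round(o["tcp_pos"],4),o["wrist_force"]); Rt=R.from_quat(o["orientation"]).as_matrix()
p=P[viewer.regions_of("wrist","weight_1")[0]["mask"]]; p=p[np.linalg.norm(p[:,:2]-o["tcp_pos"][:2],axis=1)<.03]; zt=np.percentile(p[:,2],98)
q=p[p[:,2]>zt-.0015]; c1,r1=cv2.minEnclosingCircle(q[:,:2].astype(np.float32)); print("knob",zt,c1,r1)
for n in("wrist","side"):
    if n=="side": o,im,d,P,K,T=shot(n)
    q=P[viewer.regions_of(n,"pan_top")[0]["mask"]]; print("pan z",n,np.percentile(q[:,2],[10,50,90])); q=q[abs(q[:,2]-.054)<.005]; c2,r2=cv2.minEnclosingCircle(q[:,:2].astype(np.float32)); print("pan",c2,r2,(1000*np.r_[np.array(c2)-c1,0]@Rt).round(1))
E
```

```text
t: 8.75
tcp_pos: [0.5919, 0.0312, 0.0357]
orientation: [0.231, 0.973, -0.0, -0.0]
wrist_force: [-0.1, -0.1, 0.1]
width: 0.25
finger_force: 24.7
8.75 [0.5919 0.0312 0.0357] [-0.08350501 -0.14567791  0.12855923]
knob 0.0868688048916838 (0.5897044539451599, 0.031614333391189575) 0.005724477116018534
pan z wrist [0.05331142 0.05415774 0.05502198]
pan (0.5883541703224182, 0.031678829342126846) 0.03007950261235237 [ 1.2 -0.6  0. ]
pan z side [0.05208427 0.05465256 0.05586564]
pan (0.5892335772514343, 0.034151237457990646) 0.03063071332871914 [1.6 2.1 0. ]
```

```bash
python3 -m handwheel '[[0.02,0.01,0.05,0,0,0],[0,0,0,0,0,0],[0,0,0,0,0,0]]'; python3 -m handwheel '[[0,0,0,0,0,0],[0,0,0,0,0,0],[0,0,0,0,0,0],[0,0,0,0,0,0],[0,0,0,0,0,0]]' 0.45; python3 - <<'E'
from h import *
o,im,d,P,K,T=shot("wrist"); print(o["t"],np.round(o["tcp_pos"],4),o["width"]); 
p=P[viewer.regions_of("wrist","weight_1")[0]["mask"]]; p=p[np.linalg.norm(p[:,:2]-o["tcp_pos"][:2],axis=1)<.03]; zt=np.percentile(p[:,2],98)
q=p[p[:,2]>zt-.0015]; print("knob",zt,cv2.minEnclosingCircle(q[:,:2].astype(np.float32)))
q=P[viewer.regions_of("wrist","pan_top")[0]["mask"]]; print("pan z",np.percentile(q[:,2],[10,50,90])); q=q[abs(q[:,2]-.053)<.005];print(cv2.minEnclosingCircle(q[:,:2].astype(np.float32)))
cv2.imwrite("pics/e.png",cv2.resize(im[150:400,200:440,::-1],None,fx=2.2,fy=2.2,interpolation=2))
E
```

```text
t: 9.25
tcp_pos: [0.5918, 0.0317, 0.0344]
orientation: [0.231, 0.973, 0.0, 0.0]
wrist_force: [1.0, -0.7, 0.3]
width: 0.246
finger_force: 24.7
t: 9.67
tcp_pos: [0.5918, 0.0317, 0.0345]
orientation: [0.231, 0.973, 0.0, 0.0]
wrist_force: [-0.7, 0.9, -0.3]
width: 0.546
finger_force: 0.0
9.6667 [0.5918 0.0317 0.0345] 0.5456233585504883
knob 0.0855372245349793 ((0.5932439565658569, 0.03043345734477043), 0.0033041394781321287)
pan z [0.05206866 0.05288111 0.05374297]
((0.5883997082710266, 0.03142997622489929), 0.030007923021912575)
```

View pics/e.png

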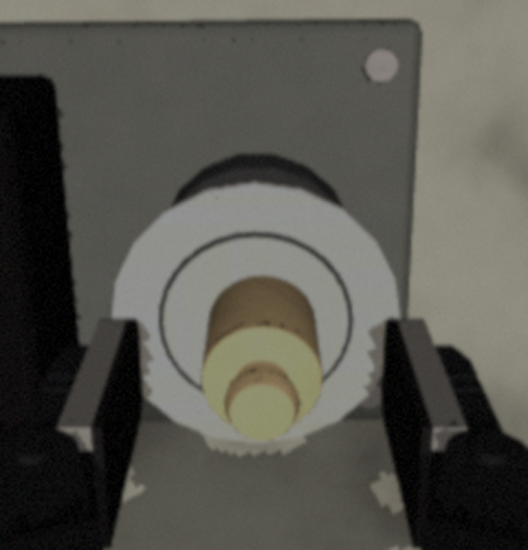

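The weight stands alone inside the ring, the body at crop (262,365) and the ring centred at (256,315). The fingers are clear of it. I go up and over to the post, then look.

```bash
python3 -m handwheel '[[0,0,-0.15,0,0,0],[0,0,-0.3,0,0,0],[0,0,-0.7,0,0,0],[0,0,-0.7,0,0,0],[0,0,-0.7,0,0,0],[0,0,-0.2,0,0,0]]'; python3 -m handwheel '[[0.15,-0.59,0,0,0,0],[0.15,-0.59,0,0,0,0],[0.15,-0.59,0,0,0,0],[0.15,-0.59,0,0,0,0],[0.15,-0.59,0,0,0,0],[0,0,0,0,0,0],[0,0,0,0,0,0]]' 0.45; python3 - <<'E'
from h import *
for n in ("wrist","top","side"):
    o,im,d,P,K,T=shot(n); Rt=R.from_quat(o["orientation"]).as_matrix(); print(n,o["t"],np.round(o["tcp_pos"],4))
    im=im.astype(int); red=(im[...,0]>90)&(im[...,1]<.45*im[...,0])&(im[...,2]<.45*im[...,0])&(d>0)&(P[...,2]>.06)&(P[...,2]<.105)&(np.linalg.norm(P[...,:2]-[.53,-.037],axis=-1)<.05)
    q=P[red]
    if len(q)<5: continue
    zt=np.percentile(q[:,2],95);q=q[q[:,2]>zt-.003]; c,r=cv2.minEnclosingCircle(q[:,:2].astype(np.float32)); print("post",len(q),zt,c,r,"tool mm",(1000*np.r_[np.array(c)-o["tcp_pos"][:2],0]@Rt).round(1))
    for r in viewer.regions_of(n,"weight_1")[:6]:
        p=P[r["mask"]&(d>0)]; p=p[np.linalg.norm(p[:,:2]-[.589,.034],axis=1)<.03]
        if len(p)>5: print("w",p[:,2].max(),np.median(p,0),cv2.minEnclosingCircle(p[p[:,2]>.056][:,:2].astype(np.float32)))
    cv2.imwrite(f"pics/f_{n}.png",im[...,::-1].astype(np.uint8))
s=cv2.imread("pics/f_side.png")[210:300,220:340]; w=cv2.imread("pics/f_wrist.png")
cv2.imwrite("pics/f.png",np.hstack([cv2.resize(s,(440,330),interpolation=2),cv2.resize(w[:, 120:520],(275,330))]))
E
```

```text
t: 10.32
tcp_pos: [0.5944, 0.0315, 0.1222]
orientation: [0.231, 0.973, 0.001, 0.004]
wrist_force: [1.0, 0.1, 1.1]
width: 0.554
finger_force: 0.0
t: 10.9
tcp_pos: [0.5317, -0.0376, 0.117]
orientation: [0.232, 0.973, 0.0, 0.0]
wrist_force: [0.3, 0.4, 0.1]
width: 0.548
finger_force: 0.0
wrist 10.9 [ 0.5317 -0.0376  0.117 ]
post 403 0.0964967355303763 (0.5310338139533997, -0.04040614143013954) 0.006610372103750706 tool mm [-0.7 -2.8 -0. ]
w 0.08662405385865335 [0.58392739 0.03108858 0.07475114] ((0.5884775519371033, 0.03244630992412567), 0.011398188769817352)
top 11.0 [ 0.5323 -0.0369  0.117 ]
side 11.05 [ 0.5324 -0.0367  0.1169]
post 21 0.09620637525290891 (0.5337898135185242, -0.03633039817214012) 0.00764107471331954 tool mm [-1.1  1.   0. ]
w 0.08684008010753158 [0.58991827 0.04093954 0.07091733] ((0.5909554362297058, 0.03443584591150284), 0.012038340792059898)
w 0.05555408002753204 [0.58570069 0.04616246 0.0284848 ] ((0.0, 0.0), 0.0)
```

View pics/f.png

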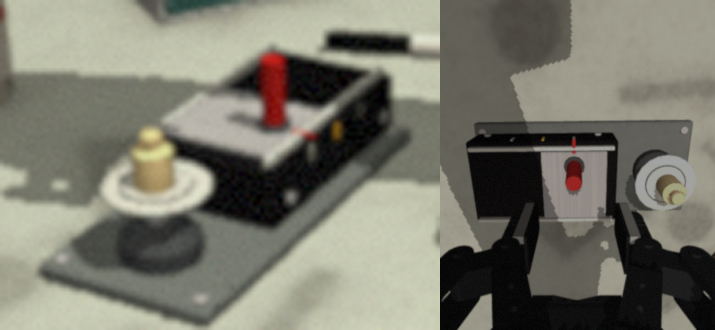

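The weight stands upright and centred on the pan, left (152,165). The red post is at (275,90), with the fingers above it. I go down and grip it.

```bash
python3 -m handwheel '[[-0.03,-0.03,0.6,0,0,0],[0,0,0.6,0,0,0],[0,0,0.6,0,0,0],[0,0,0.6,0,0,0],[0,0,0.17,0,0,0],[0,0,0,0,0,0],[0,0,0,0,0,0]]'; python3 -m handwheel '[[0,0,0,0,0,0],[0,0,0,0,0,0],[0,0,0,0,0,0],[0,0,0,0,0,0],[0,0,0,0,0,0],[0,0,0,0,0,0]]' 1 40
```

```text
t: 11.73
tcp_pos: [0.5324, -0.0382, 0.04]
orientation: [0.231, 0.973, 0.0, -0.0]
wrist_force: [1.4, -0.7, 0.2]
width: 0.548
finger_force: 0.0
t: 12.23
tcp_pos: [0.5324, -0.0408, 0.0416]
orientation: [0.232, 0.973, -0.002, 0.001]
wrist_force: [-2.8, -4.4, 3.8]
width: 0.145
finger_force: 39.0
```

```bash
python3 -m handwheel '[[0,-0.15,0,0,0,0],[0,-0.15,0,0,0,0],[0,-0.15,0,0,0,0],[0,-0.15,0,0,0,0],[0,-0.15,0,0,0,0],[0,-0.15,0,0,0,0],[0,-0.1,0,0,0,0],[0,0,0,0,0,0]]'; python3 -m handwheel '[[0,0,0,0,0,0],[0,0,0,0,0,0],[0,0,0,0,0,0],[0,0,0,0,0,0],[0,0,0,0,0,0],[0,0,0,0,0,0]]'
cat > m.py <<'E'
from h import *
o,im,d,P,K,T=shot("wrist"); print(o["t"],np.round(o["tcp_pos"],4),o["wrist_force"]); im=im.astype(int)
a=np.deg2rad(63.6); ey=np.array([np.cos(a),np.sin(a)])
def redtop(im,d,P):
    red=(im[...,0]>70)&(im[...,1]<.45*im[...,0])&(im[...,2]<.45*im[...,0])&(d>0)&(P[...,2]>.06)&(P[...,2]<.105)
    q=P[red]; q=q[q[:,2]>.093]; return len(q),np.array(cv2.minEnclosingCircle(q[:,:2].astype(np.float32))[0])
n,c=redtop(im,d,P); print("post",n,c,"open mm vs wrist closed",1000*(np.array([.5310,-.0404])-c)@ey)
o2,im2,d2,P2,_,_=shot("side"); im2=im2.astype(int)
try:
    n,c=redtop(im2,d2,P2); print("side post",n,c,1000*(np.array([.5338,-.0363])-c)@ey)
except Exception as e: print(e)
# blade edge: bright plane at z~.052 along balance y
for I,D,PP in((im,d,P),(im2,d2,P2)):
    s=(abs(PP[...,2]-.051)<.004)&(D>0); y=(PP[...,:2]-np.array([.5555,-.0374]))@ey*1000
    print("blade y range",np.percentile(y[s&(y<38)&(y>-120)&(I.sum(-1)>200)],[1,3,50,97,99]).round(1))
cv2.imwrite("pics/g.png",np.hstack([cv2.resize(im2[210:300,220:340,::-1].astype(np.uint8),(400,300),interpolation=2),cv2.resize(im[120:360,160:480,::-1].astype(np.uint8),(400,300),interpolation=2)]))
E
python3 m.py
```

```text
t: 12.9
tcp_pos: [0.5208, -0.0646, 0.0416]
orientation: [0.231, 0.973, 0.002, 0.002]
wrist_force: [2.2, 4.8, 5.5]
width: 0.144
finger_force: 39.4
t: 13.4
tcp_pos: [0.521, -0.0642, 0.0416]
orientation: [0.231, 0.973, 0.002, 0.002]
wrist_force: [2.1, 4.9, 5.2]
width: 0.151
finger_force: 39.4
13.4 [ 0.521  -0.0642  0.0416] [2.14089977 4.88348377 5.23345717]
post 966 [ 0.51906466 -0.0637169 ] open mm vs wrist closed 26.19208773767293
side post 0 [0. 0.] 204.83192175222365
blade y range [-109.4  -98.7  -34.7   15.    20.6]
blade y range [-112.9 -103.   -25.5   20.8   31.6]
```

View pics/g.png

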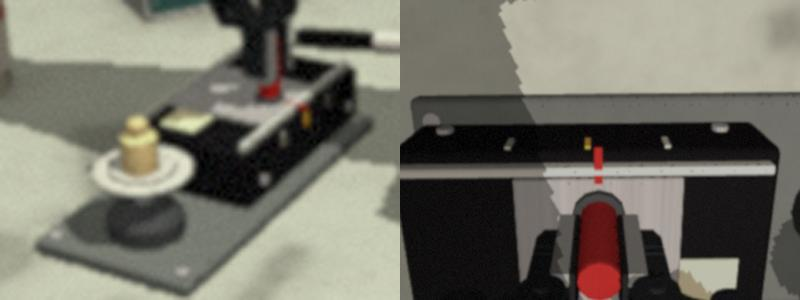

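The pointer is at (598,165), the yellow mark at (587,143) and the white marks at (508,145) and (667,143). So the shutter is about 26 mm open, and both the force and the post position agree. It needs 4 mm more.

```bash
python3 -m handwheel '[[0,-0.07,0,0,0,0],[0,-0.07,0,0,0,0],[0,0,0,0,0,0],[0,0,0,0,0,0],[0,0,0,0,0,0],[0,0,0,0,0,0],[0,0,0,0,0,0],[0,0,0,0,0,0]]'; python3 m.py
```

```text
t: 14.17
tcp_pos: [0.5193, -0.0677, 0.0416]
orientation: [0.231, 0.973, 0.002, 0.002]
wrist_force: [2.7, 5.7, 5.9]
width: 0.144
finger_force: 39.4
14.1667 [ 0.5193 -0.0677  0.0416] [2.71785707 5.66079681 5.90892996]
post 973 [ 0.51704383 -0.06745438] open mm vs wrist closed 30.438333428792845
side post 0 [0. 0.] 204.83192175222365
blade y range [-109.5  -98.6  -37.1   15.1   20.7]
blade y range [-110.8 -101.8  -26.9   24.3   29.6]
```

View pics/g.png

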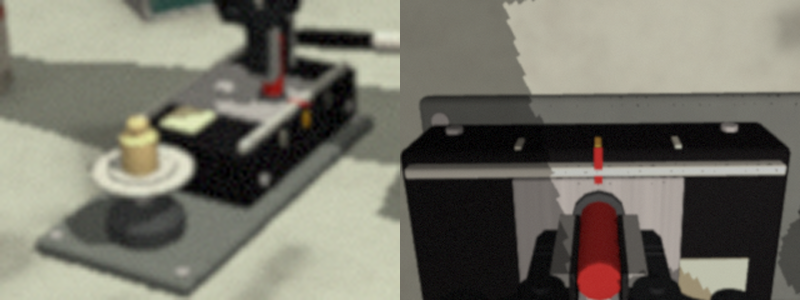

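The pointer at (598,160) lines up with the yellow mark at (598,141), and the spring force of about 6.3 N matches half open. The weight still stands upright on the pan.

```bash
python3 -c "
from station import close_job; print(close_job())"
```

```text
the job is handed in; nothing more can be done
None
```

I handed the job in with the larger weight standing centred and released on the pan and the gripper holding the shutter about 30 mm open, pointer on the yellow mark; the first grasp shut above the weight without moving it, and `close_job()` returned no verdict.

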